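Hang the bottle caddy on the stand's two pins

TASK

Take the two-bay metal holder by its upright middle wall and hang it on the stand, both pins through the two holes of its back plate, slid fully home so that the plate sits flush against the uprights, then let go. Feed it on gently, never pressing it on the stand with more than 25 N: the cross bar that carries the pins is clamped at an unmarked height, so find the pins by feel. Leave the other things on the table where they are.

Things in the scene. Friction and masses are not known exactly. Their poses are not given: they have to be found in the camera images.
- holder_grip (a point): Grip point of the loose two-bay sheet-metal holder (0.2 to 0.4 kg; 65 mm deep in x, 130 wide in y, 95 tall; flat underside, 24 mm rims) that stands on the tray. It lies in the upright middle wall, 70 mm above the underside. x points to the back plate, z up. The wall is 8 mm thick in y, from x = -22 mm to the plate at x = +33; its top is 22 mm above this point.
- stand: Fixed bare-metal stand. Origin on the table, mid-width, in the plane of the front faces of its two uprights; z up, x points away from the side where the holder hangs. The uprights (25 mm wide, at y = -62.5 and +62.5 mm) and top rail are 198 mm tall; a 6 mm foot plate reaches 100 mm in front. Hung home, the holder's back plate lies on the uprights.
- tray: Fixed white plastic tray, 320 x 260 mm, 14 mm high, floor 5 mm thick; origin: centre of its underside. The holder starts on it.
- holder_hole_l (a point): Centre of the hole at the holder's +y side, on the rear face of its upright back plate: 38 mm behind (+x), 42 mm to +y and 5 mm above the grip point, 75 mm above the underside. Axes as the grip point's. The plate is 5 mm thick; the hole is square, 12 mm wide and high, right through.
- holder_hole_r (a point): Centre of the like hole at the holder's -y side: 38 mm behind (+x), 42 mm to -y and 5 mm above the grip point.
- pin_range (a point): Point of the stand half-way between the pin ends at their middle height: 26 mm in front of the uprights, 155 mm up. Two round steel pins, 8 mm thick with flat ends, at y = -42 and +42 mm, point to -x and 12 degrees upward. Centres of their end faces: at this x, but up to 20 mm higher or lower than this point; their true height is not reported. Feel for it, e.g. with the holder's underside.
- bottle_a: White dropper bottle, 25 mm across, 74 mm tall, loose on the tray. Leave it alone. Origin: centre of its underside.
- dish: Round open aluminium dish, 72 mm across, 25 mm tall, loose on the tray. Leave it alone. Origin: centre of its underside.
- tealight: White tealight candle, 38 mm across, 21 mm tall, loose on the foot of the stand, below the pins. Leave it alone. Origin: centre of its underside.
- beaker: Glass beaker, 70 mm across, 90 mm tall, loose behind the stand. Leave it alone. Origin: centre of its underside.
- flask: Conical glass flask, 68 mm across the foot, 120 mm tall, loose at the back. Leave it alone. Origin: centre of its underside.
- matchbox: Plain cardboard matchbox 55 x 36 x 18 mm, loose, mid-table. Leave it alone. Origin: centre of its underside.
- bottle_b: White dropper bottle, 25 mm across, 74 mm tall, loose, mid-table. Leave it alone. Origin: centre of its underside.
Not all that is in view belongs to the job. Several things look just like the stand: the one meant starts farthest to the robot's right.

How it is judged (in metres and radians):
On the way, in this order (a step that is already met when the one before it is completed fails the run):
1. the holder is lifted clear of the tray (height (world z) of holder_grip above 0.115 m), for 0.2 s.
2. both pins have entered the holes of the back plate (the plate is within 20 mm of the uprights, level with the pins) (x of holder_grip in the frame of stand between -0.058 and -0.036 m and y of holder_grip in the frame of stand between -0.006 and 0.006 m and z of holder_grip in the frame of stand between 0.115 and 0.181 m and angle between the x axis of holder_grip and the x axis of stand, either way round below 0.12 rad), for 0.1 s.
At the end, for the whole second after the job is handed in: The holder hangs at rest on the two pins, its weight on the stand: its back plate within 4 mm of the uprights' front faces, centred between them within 5 mm, level and square to the stand within 0.06 rad, and nothing else holding it up (x of holder_grip in the frame of stand between -0.042 and -0.034 m and y of holder_grip in the frame of stand between -0.005 and 0.005 m and z of holder_grip in the frame of stand between 0.115 and 0.172 m and angle between the x axis of holder_grip and the x axis of stand, either way round below 0.06 rad and angle between the y axis of holder_grip and the y axis of stand, either way round below 0.06 rad and angle between holder_grip's own z axis and vertical below 0.06 rad and contact force between holder and stand above 0.8 N and linear speed of holder below 0.01 m/s); the robot touches nothing.
It fails at once if the holder is pressed against the stand with more than 25 N (contact force between holder and stand above 25 N).
It fails at once if another loose thing (bottle, dish, tealight, beaker, flask, box) is moved by more than 30 mm (distance of any of bottle_a, dish, tealight, beaker, flask, matchbox, bottle_b from where it was at the start of the episode above 0.03 m).
It also fails if it takes over 58 s, if anything falls off the work surface, if the arm or the gripper's body presses on something with over 40 N, if the wrist force passes 120 N, or if a joint passes its speed limit or range.

ROBOT

A 6-joint arm with a two-finger parallel gripper is mounted at the origin on the work surface. World frame = base frame: x ahead of the robot, y to its left, z up, the work surface at z = 0. Lengths are in mm, angles in rad, forces in N, time in s.
With the tool pointing down it reaches from about 350 to 875 mm from the base axis. Payload 4.2 kg.
Tool frame: the origin (TCP) lies at the very end of the fingers, on their centre line; the grasp point (between the pads) lies 19 mm behind it; z points along the fingers, x is the direction in which the jaws open and shut, and the axes are right-handed (so a half turn about z gives the same grasp; the last joint's range is limited). The gripper opens to 87 mm and grips with 3 to 60 N. Pads are 19 mm wide; open, the fingers measure 117 mm over their backs; the gripper's body (75 mm by 190 mm) begins 51 mm behind the grasp point.
Start: joints at [1.533, 0.385, 0.008, 0, -1.194, -0.259], TCP at [182.756, 597.662, 222.55] pointing down, gripper open.
Joint ranges: [-3.14, 3.14], [-1.21, 2.06], [-1.07, 1.41], [-3.16, 2.05], [-2.99, -0.16], [-3.1, 3.1]. Speed limits (rad/s): [2.79, 2.79, 3.14, 3.14, 3.14, 3.14].

INTERFACE

Orientations are given as a 3x3 rotation matrix whose columns are the frame's x, y, z axes.
In Python, from station import r, imaging gives the robot as it stands. The module is installed in compiled form; this text tells all that it offers.
- The arm moves only by the tool send_rows, never from a script. Its argument "motion" is a list of rows, each a list of 3 entries, a list of its own where there are three numbers: the opening, from 0 (shut) to 1 (fully open), then the shift along the world's x, y, z normalised to -1 to 1, where 1 is 0.1 m, then the turn, a rotation vector about the world's x, y, z normalised to -1 to 1, where 1 is pi rad. A call has 1 to 5 rows; each row is the pose to reach, as a shift and turn from the pose commanded when the call began, turning the shorter way round; what a row does not reach only later rows make up. A row lasts 1/10 s, in which the tool goes at most 50 mm and 8.59 degrees, less where a joint would pass 70% of its speed; a pose out of reach is approached as far as the arm can. A call with a number of a shift or a turn outside -1 to 1 is refused whole. A call with a gripper value outside its range is refused whole. The fingers move at their own pace and stop on an object; the grip force is fixed at half the most. Time passes only in rows, so rows that repeat a pose let the fingers close. It gives the time, the measured TCP pose, the force and the opening at its end, in the units of the state.
- r.observe(): the state, without advancing time (a new reading comes with each control period).
- imaging.snapshot(name): name is "scene" or "top"; returns (picture, depth): 400x640x3 uint8, red, green, blue; 400x640 float32, mm along the optical axis (not along the pixel's ray), 0 where there is no reading.
- imaging.get_calibration(name): a dict with "camera_matrix" (3x3 intrinsics, pixels), "distortion" ([k1, k2, p1, p2, k3] as OpenCV has them; the pictures are not rectified), "position" and "orientation" of the camera in the world. Camera axes: x right, y up, looking along -z (the intrinsics and any distortion apply to the point x, -y, -z); pixel columns grow to the right and rows downward; lengths in mm; the calibration is good to about 2 mm. A picture is of the moment at which its call begins. get_calibration takes no time and is no camera call.
- r.sign_off(): hands the job in, once; it reports no verdict.
The state is a dict: "clock": time; "joints": joint angles; "joint_vel": joint speeds; "joint_torque": joint torques, N m; "ee_pos": TCP position; "orientation": TCP orientation; "wrist_force": force on the tool from outside, world axes, zero at the start; "wrist_torque": the same for the moment, N m; "finger_gap": finger opening in mm.
Only numpy, scipy, OpenCV 4.12 (cv2) and the standard library are available. Lean on these libraries where they do the work, as an engineer would, in place of code of your own. Each camera call takes 0.05 s, during which the arm holds its last target. There are 200 camera calls.

## Working session

There is one attempt and no reset: what is moved stays moved. The work goes in short steps, Python scripts to look and compute and a tool call to move; the robot and the scene stay as the last step left them, time stands still between calls to the robot, and variables do not carry over. Pictures are saved under pics/ and viewed, about 8 in all and at most 12, crops included, and the job is handed in when it is done.

Besides the shell and the picture viewer there is one more tool, called after ">>>" in YAML: its name, and indented under it one key for each argument. send_rows: Moves the arm, as the interface text tells. Its arguments: {"type":"object","properties":{"motion":{"type":"array","items":{"type":"array"}}},"required":["motion"]}

```bash
mkdir -p pics; cat > h.py <<'E'
import numpy as np, cv2
from station import r, imaging
np.set_printoptions(precision=4,suppress=True)
def cloud(name):
    p,d=imaging.snapshot(name); c=imaging.get_calibration(name)
    K=np.array(c["camera_matrix"],float); D=np.array(c["distortion"],float)
    h,w=d.shape
    uv=np.stack(np.meshgrid(np.arange(w),np.arange(h)),-1).reshape(-1,1,2).astype(np.float64)
    n=cv2.undistortPoints(uv,K,D).reshape(h,w,2)
    d=d.astype(float)
    P=np.stack([n[...,0]*d,-n[...,1]*d,-d],-1)
    W=P@np.array(c["orientation"],float).T+np.array(c["position"],float)
    W[d<=0]=np.nan
    return p,W
def save(name,p): cv2.imwrite("pics/"+name,p[...,::-1])
E
python3 - <<'E'
from h import *
for n in("scene","top"):
    p,W=cloud(n); save(n+"0.png",p); np.save(n+"0.npy",W); np.save(n+"0p.npy",p)
    c=imaging.get_calibration(n); print(c["position"],c["orientation"],c["camera_matrix"])
o=r.observe()
for k in o: print(k,o[k])
E
```

```text
[1285.8358 -172.839   923.3406] [[ 0.2706 -0.6881  0.6733]
 [ 0.9626  0.2017 -0.1809]
 [-0.0113  0.697   0.7169]] [[478.0445   0.     318.4579]
 [  0.     478.0445 200.8362]
 [  0.       0.       1.    ]]
[ 490.6436   17.7319 1274.3253] [[-0.0157  0.9985 -0.0529]
 [-0.9999 -0.0156  0.0011]
 [ 0.0003  0.053   0.9986]] [[408.0903   0.     319.3508]
 [  0.     408.0903 200.5791]
 [  0.       0.       1.    ]]
clock 0.1
joints [ 1.5326  0.3855  0.0068 -0.0004 -1.194  -0.2586]
joint_vel [ 0.0011 -0.0006  0.005   0.0018  0.0013 -0.0009]
joint_torque [ -0.0004 -39.1691  18.7934   4.2318   0.0135  -0.0001]
ee_pos [182.6201 597.1623 221.5845]
orientation [[-0.2926 -0.9562 -0.0004]
 [-0.9562  0.2926 -0.0019]
 [ 0.002  -0.0001 -1.    ]]
wrist_force [ 0.3225 -0.2592 -0.7422]
wrist_torque [ 0.0148 -0.0336  0.0445]
finger_gap 87.27958360093764
```

View pics/scene0.png

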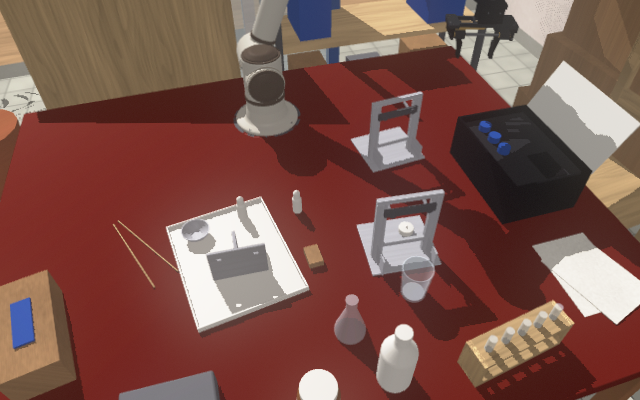

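View pics/top0.png

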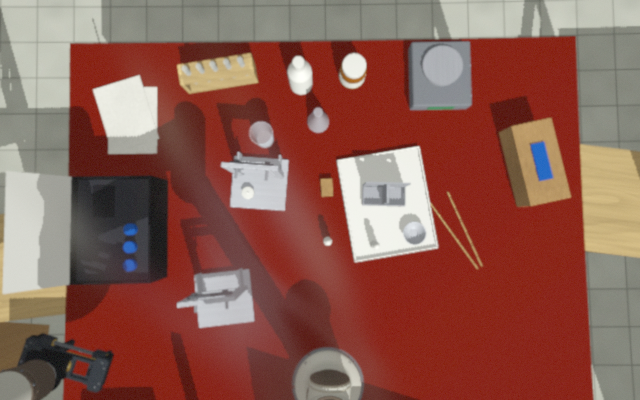

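The top view is mirrored (right is −y). The stand with the tealight, at (258,185), is rightmost, with its front facing −x. The holder is at (383,192) on the tray, with its plate towards +x. Next I measure both.

```bash
python3 - <<'E'
from h import *
T=np.load("top0.npy");S=np.load("scene0.npy")
for n,u,v in (("t",383,192),("t",258,185),("t",222,298),("t",326,187),("t",328,240),("t",413,231),("t",320,120),("t",262,133),("s",240,262),("s",410,230)):
    print(n,u,v,(T if n=="t" else S)[v,u])
def show(n,W,c,hw,z0,z1,res=0.5):
    # top-down and height map
    m=(abs(W[...,0]-c[0])<hw)&(abs(W[...,1]-c[1])<hw)&(W[...,2]>z0)&(W[...,2]<z1)
    return W[m]
pic=[]
for nm,c in (("holder",T[192,383]),("stand",T[185,258])):
    for k,W in(("top",T),("scene",S)):
        P=show(k,W,c,120,-10,260)
        im=np.zeros((240,240,3),np.uint8); 
        x=(c[0]+120-P[:,0]).astype(int).clip(0,239); y=(c[1]+120-P[:,1]).astype(int).clip(0,239)
        o=np.argsort(P[:,2]); hh=(P[:,2]/210*255).clip(0,255).astype(np.uint8)
        col=cv2.applyColorMap(hh[:,None],cv2.COLORMAP_JET)[:,0]
        for i in o: im[x[i]:x[i]+3,y[i]:y[i]+3]=col[i]
        pic.append(im)
out=np.hstack([np.vstack(pic[:2]),np.vstack(pic[2:])])
# crops
p=np.load("top0p.npy"); s=np.load("scene0p.npy")
a=cv2.resize(p[140:215,215:295],(320,300),interpolation=cv2.INTER_CUBIC)[...,::-1]; b=cv2.resize(s[180:280,350:450],(320,300),interpolation=cv2.INTER_CUBIC)[...,::-1]
cv2.imwrite("pics/maps.png",np.hstack([cv2.resize(out,(480,600)) if 0 else cv2.copyMakeBorder(out,0,120,0,0,0),np.vstack([a,b])]))
E
```

```text
t 383 192 [ 580.0403 -179.0461   26.8048]
t 258 185 [609.1851 206.2068   9.3225]
t 222 298 [297.8671 273.7703 197.4949]
t 326 187 [599.2042  -4.9598  14.658 ]
t 328 240 [438.135   -7.2193  71.5874]
t 413 231 [ 459.1423 -271.2158   10.0679]
t 320 120 [792.7404  10.6962  79.7069]
t 262 133 [773.298  193.0284   4.2681]
s 240 262 [ 605.3667 -176.5085   53.7769]
s 410 230 [602.9658 243.6433  25.327 ]
```

View pics/maps.png

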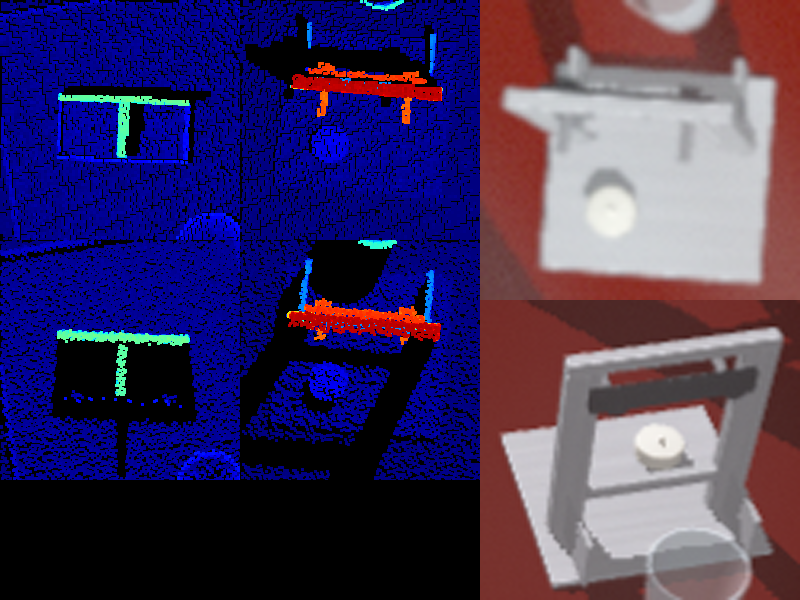

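The height maps are clear: the plate plus wall form a T, and the rail, crossbar and both pins are visible. Now I fit them.

```bash
cat > fit.py <<'E'
from h import *
def box(W,c,hx,hy,z0,z1,extra=None):
    m=(abs(W[...,0]-c[0])<hx)&(abs(W[...,1]-c[1])<hy)&(W[...,2]>z0)&(W[...,2]<z1)
    return W[m]
def line(P):  # x = a + b*y using robust fit
    vx,vy,x0,y0=cv2.fitLine(P[:,:2].astype(np.float32),cv2.DIST_HUBER,0,.01,.01).ravel()
    if vy<0: vx,vy=-vx,-vy
    return np.array([x0,y0]),np.arctan2(-vx,vy)  # yaw: y axis = (-sin,cos)
def loc(P,o,yaw):
    c,s=np.cos(yaw),np.sin(yaw); Q=P.copy(); d=P[:,:2]-o
    Q[:,0]=d@[c,s]; Q[:,1]=d@[-s,c]; return Q
pc=lambda a:np.percentile(a,[0,2,10,50,90,98,100])
E
python3 - <<'E'
from fit import *
for n in("top","scene"):
    W=np.load(n+"0.npy"); print("==",n)
    P=box(W,[600,-179],50,90,85,115)
    print("top z",np.median(P[:,2]))
    pl=P
    for _ in range(4):
        o,yaw=line(pl); Q=loc(P,o,yaw); pl=P[abs(Q[:,0])<5]
    print("plate",o,yaw,len(pl)); Q=loc(P,o,yaw)
    A=Q[abs(Q[:,0])<5]; B=Q[Q[:,0]<-8]
    print("plate x",pc(A[:,0]),"y",pc(A[:,1]),"z",np.median(A[:,2])); print("wall x",pc(B[:,0]),"y",pc(B[:,1]),"z",np.median(B[:,2]))
    P=box(W,[680,200],60,95,188,215)
    rl=P
    for _ in range(4):
        o,yaw=line(rl); Q=loc(P,o,yaw); rl=P[abs(Q[:,0])<9]
    Q=loc(P,o,yaw); Q=Q[abs(Q[:,0])<12]
    print("rail",o,yaw,"x",pc(Q[:,0]),"y",pc(Q[:,1]),"z",np.median(Q[:,2]))
    yc=(np.percentile(Q[:,1],1)+np.percentile(Q[:,1],99))/2
    P=loc(box(W,[680,200],80,95,100,188),o,yaw); P[:,1]-=yc
    for s in(1,-1):
        q=P[(abs(P[:,1]-42*s)<8)&(P[:,0]<-8)&(P[:,0]>-45)&(P[:,2]>120)]
        print("pin",s,len(q)); 
        if len(q)>3: 
            print(" x",pc(q[:,0]),"y",pc(q[:,1]));
            t=q[abs(q[:,1]-np.median(q[:,1]))<2.5]; print(" ridge fit z=a+b x",np.polyfit(t[:,0],t[:,2],1),len(t)); print(t[np.argsort(t[:,0])][::max(1,len(t)//8)])
    bar=P[(P[:,0]>10)&(P[:,0]<40)&(abs(P[:,1])<50)&(P[:,2]>120)]; 
    if len(bar): print("bar z",pc(bar[:,2]),"x",pc(bar[:,0]))
E
```

```text
== top
top z 97.89314548307607
plate [ 600.9893 -181.9768] -0.037643388 99
plate x [-2.7889 -2.4345 -1.9216 -0.0322  2.6008  3.0493  3.1065] y [-64.0766 -61.1565 -50.8115  -3.1017  50.9949  62.8215  64.3009] z 98.6529388048516
wall x [-49.4688 -49.3472 -45.676  -28.7517 -11.6093  -8.8473  -8.408 ] y [-5.2291 -4.7537 -4.4091  0.7408  3.3943  3.7784  3.8743] z 95.78937332338546
rail [642.1776 200.6375] -0.08887454 x [-6.0844 -5.594  -5.0217 -0.0022  5.0475  6.1488  6.5431] y [-73.8948 -71.0225 -59.8192  -0.034   58.7327  70.5616  73.2916] z 196.95377038235995
pin 1 26
 x [-31.2767 -31.0702 -29.758  -20.0619 -10.2538  -8.8005  -8.6592] y [38.4143 38.8247 39.4169 42.291  45.4077 45.9854 46.0735]
 ridge fit z=a+b x [ -0.1412 160.6868] 15
[[-30.8638  43.6597 159.8805]
 [-30.5649  41.1544 158.8373]
 [-28.9511  42.0284 168.551 ]
 [-26.1684  42.3908 167.9248]
 [-25.5844  40.5127 164.0203]
 [-23.4422  42.6247 167.8977]
 [-22.9811  40.467  165.3101]
 [-20.3296  43.6642 164.1274]
 [-20.2874  40.619  165.668 ]
 [-17.9749  43.1179 167.725 ]
 [-17.2092  41.5482 162.3767]
 [-14.6554  44.5318 162.226
[... 1564 characters left out ...]
61  43.7962 162.2528]
 [-12.9308  42.5652 162.6377]
 [-12.3529  44.6695 162.7946]
 [-11.6126  44.7933 160.3312]
 [ -9.4706  41.2444 163.2243]]
pin -1 11
 x [-17.5571 -17.3475 -16.5087 -13.0582  -9.9762  -8.4741  -8.0986] y [-43.4548 -43.3041 -42.7014 -39.5773 -37.9938 -37.8569 -37.8227]
 ridge fit z=a+b x [ -0.2277 158.6754] 8
[[-17.5571 -39.319  165.1063]
 [-16.5087 -39.4271 163.0259]
 [-15.1754 -39.3303 157.9958]
 [-13.9445 -37.8227 162.1486]
 [-13.0582 -40.5131 163.6187]
 [-12.7376 -37.9938 160.241 ]
 [-10.7962 -40.7963 159.6426]
 [ -8.0986 -39.5773 162.1917]]
bar z [155.427  155.776  158.2071 166.3467 171.9973 174.9067 176.2705] x [10.0327 10.0919 10.2811 11.5013 16.0992 17.3246 19.1513]
```

>>> send_rows:
  motion:
    - [0.6,[0.24,-0.45,0.2],[0,0,0.041]]
    - [0.6,[0.47,-0.97,0.4],[0,0,0.0818]]
    - [0.6,[0.47,-0.97,0.4],[0,0,0.0818]]

```text
clock: 0.4
ee_pos: [231.0, 498.1, 264.4]
orientation: [[-0.04, -0.999, 0.001], [-0.999, 0.04, 0.001], [-0.001, -0.001, -1.0]]
wrist_force: [0.7, 1.2, 1.0]
finger_gap: 70.7
```

>>> send_rows:
  motion:
    - [0.6,[0.23,-0.47,0],[0,0,0]]
    - [0.6,[0.47,-0.97,0],[0,0,0]]
    - [0.6,[0.47,-0.97,0],[0,0,0]]

```text
clock: 0.7
ee_pos: [277.5, 399.7, 262.5]
orientation: [[-0.044, -0.999, -0.001], [-0.999, 0.044, -0.001], [0.001, 0.001, -1.0]]
wrist_force: [0.8, 0.8, 0.8]
finger_gap: 53.5
```

>>> send_rows:
  motion:
    - [0.6,[0.23,-0.47,0],[0,0,0]]
    - [0.6,[0.47,-0.97,0],[0,0,0]]
    - [0.6,[0.47,-0.97,0],[0,0,0]]

```text
clock: 1.0
ee_pos: [324.3, 303.4, 262.3]
orientation: [[-0.044, -0.999, -0.001], [-0.999, 0.044, -0.001], [0.001, 0.001, -1.0]]
wrist_force: [-0.8, 0.1, 0.6]
finger_gap: 52.3
```

>>> send_rows:
  motion:
    - [0.6,[0.23,-0.47,0],[0,0,0]]
    - [0.6,[0.47,-0.97,0],[0,0,0]]
    - [0.6,[0.47,-0.97,0],[0,0,0]]

```text
clock: 1.3
ee_pos: [371.5, 207.0, 262.3]
orientation: [[-0.045, -0.999, -0.001], [-0.999, 0.045, -0.001], [0.001, 0.001, -1.0]]
wrist_force: [0.8, 0.3, 0.5]
finger_gap: 52.2
```

>>> send_rows:
  motion:
    - [0.6,[0.23,-0.47,0],[0,0,0]]
    - [0.6,[0.47,-0.97,0],[0,0,0]]
    - [0.6,[0.47,-0.97,0],[0,0,0]]

```text
clock: 1.6
ee_pos: [419.0, 110.3, 262.2]
orientation: [[-0.045, -0.999, -0.0], [-0.999, 0.045, -0.001], [0.001, 0.0, -1.0]]
wrist_force: [-0.1, -0.1, -0.7]
finger_gap: 52.2
```

>>> send_rows:
  motion:
    - [0.6,[0.23,-0.47,0],[0,0,0]]
    - [0.6,[0.47,-0.97,0],[0,0,0]]
    - [0.6,[0.47,-0.97,0],[0,0,0]]

```text
clock: 1.9
ee_pos: [466.4, 13.5, 262.0]
orientation: [[-0.045, -0.999, -0.001], [-0.999, 0.045, -0.001], [0.001, 0.001, -1.0]]
wrist_force: [-2.4, 0.3, -0.5]
finger_gap: 52.6
```

>>> send_rows:
  motion:
    - [0.6,[0.23,-0.47,0],[0,0,0]]
    - [0.6,[0.47,-0.97,0],[0,0,0]]
    - [0.6,[0.47,-0.97,0],[0,0,0]]

```text
clock: 2.2
ee_pos: [513.7, -83.4, 261.6]
orientation: [[-0.044, -0.999, -0.001], [-0.999, 0.044, -0.001], [0.001, 0.001, -1.0]]
wrist_force: [-0.2, 0.1, -0.1]
finger_gap: 52.5
```

>>> send_rows:
  motion:
    - [0.6,[0.23,-0.47,0],[0,0,0]]
    - [0.6,[0.47,-0.97,0],[0,0,0]]
    - [0.6,[0.47,-0.97,0],[0,0,0]]

```text
clock: 2.5
ee_pos: [560.8, -180.3, 261.0]
orientation: [[-0.043, -0.999, -0.001], [-0.999, 0.043, -0.0], [0.0, 0.001, -1.0]]
wrist_force: [-0.9, 0.3, -0.1]
finger_gap: 52.6
```

>>> send_rows:
  motion:
    - [0.6,[-0.02,0.0,-0.5],[0,0,0]]
    - [0.6,[-0.02,0.0,-1.0],[0,0,0]]

```text
clock: 2.7
ee_pos: [558.2, -177.1, 162.4]
orientation: [[-0.04, -0.999, 0.004], [-0.999, 0.04, 0.0], [-0.001, -0.004, -1.0]]
wrist_force: [0.4, -0.4, -0.9]
finger_gap: 52.2
```

>>> send_rows:
  motion:
    - [0.6,[0,0,-0.3],[0,0,0]]
    - [0.6,[0,0,-0.6],[0,0,0]]
    - [0.6,[0,0,-0.85],[0,0,0]]
    - [0.6,[0,0,-1.0],[0,0,0]]

```text
clock: 3.1
ee_pos: [555.8, -176.2, 60.0]
orientation: [[-0.039, -0.999, -0.004], [-0.999, 0.039, 0.001], [-0.001, 0.004, -1.0]]
wrist_force: [0.8, -0.1, 0.0]
finger_gap: 52.6
```

>>> send_rows:
  motion:
    - [0.6,[0,0,-0.05],[0,0,0]]
    - [0.4,[0,0,-0.05],[0,0,0]]
    - [0.2,[0,0,-0.05],[0,0,0]]
    - [0.1,[0,0,-0.05],[0,0,0]]
    - [0.0,[0,0,-0.05],[0,0,0]]

```text
clock: 3.6
ee_pos: [557.3, -178.3, 58.6]
orientation: [[-0.04, -0.999, 0.002], [-0.999, 0.04, -0.0], [-0.0, -0.002, -1.0]]
wrist_force: [0.0, -0.5, 0.5]
finger_gap: 27.8
```

>>> send_rows:
  motion:
    - [0.0,[0,0,0],[0,0,0]]
    - [0.0,[0,0,0],[0,0,0]]
    - [0.0,[0,0,0],[0,0,0]]

```text
clock: 3.9
ee_pos: [556.8, -178.6, 57.9]
orientation: [[-0.04, -0.999, 0.0], [-0.999, 0.04, -0.0], [0.0, -0.0, -1.0]]
wrist_force: [-1.4, -1.4, 1.7]
finger_gap: 7.6
```

>>> send_rows:
  motion:
    - [0.0,[0,0,0.1],[0,0,0]]
    - [0.0,[0,0,0.3],[0,0,0]]
    - [0.0,[0,0,0.6],[0,0,0]]
    - [0.0,[0,0,1.0],[0,0,0]]

```text
clock: 4.3
ee_pos: [554.7, -177.9, 156.6]
orientation: [[-0.04, -0.999, -0.006], [-0.999, 0.04, 0.001], [-0.001, 0.006, -1.0]]
wrist_force: [-0.3, 0.4, -2.9]
finger_gap: 7.4
```

>>> send_rows:
  motion:
    - [0.0,[0,0,0.4],[0,0,0]]
    - [0.0,[0,0,0.8],[0,0,0]]
    - [0.0,[0,0,1.0],[0,0,0]]
    - [0.0,[0,0,1.0],[0,0,0]]
    - [0.0,[0,0,1.0],[0,0,0]]

```text
clock: 4.8
ee_pos: [555.7, -177.9, 256.4]
orientation: [[-0.04, -0.999, -0.002], [-0.999, 0.04, 0.002], [-0.001, 0.002, -1.0]]
wrist_force: [-1.5, -0.5, -3.9]
finger_gap: 7.6
```

```bash
python3 - <<'E'
from h import *
for n in("scene","top"):
    p,W=cloud(n); np.save(n+"1.npy",W); np.save(n+"1p.npy",p); save(n+"1.png",p)
o=r.observe(); print(o["clock"],o["ee_pos"],o["wrist_force"],o["wrist_torque"],o["finger_gap"])
E
```

```text
4.9 [ 555.3357 -177.9773  255.0029] [ 0.9154 -0.4773 -4.0178] [-0.0203  0.1212  0.0164] 7.880213328824394
```

View pics/scene1.png

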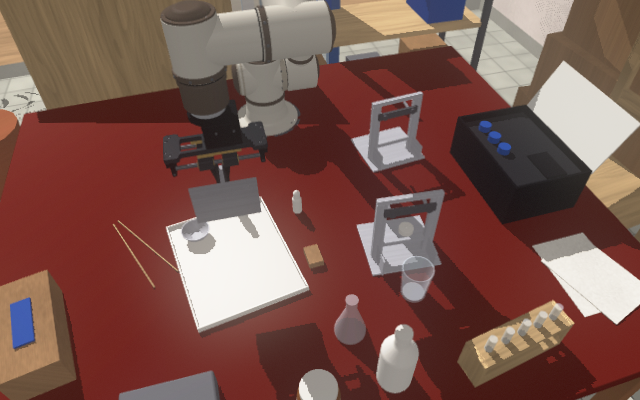

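The holder is in the gripper, with the plate visible around (225,200). I check its pose relative to the TCP by fitting a plane to the plate.

```bash
cat > held.py <<'E'
from fit import *
def held(W,tcp,yaw=None):
    "rear plate plane and extents of the held holder in scene cloud, around the tcp"
    t=np.array(tcp); Q=box(W,[t[0]+48,t[1]],22,75,t[2]-60,t[2]+60)
    P=Q
    for _ in range(6):
        c=np.median(P,0) if _==0 else P.mean(0); u,s,v=np.linalg.svd(P-c,full_matrices=False); n=v[2]*np.sign(v[2,0])
        P=Q[abs((Q-c)@n)<3]
    yaw=np.arctan2(n[1],n[0]); pitch=np.arctan2(n[2],n[0])
    L=P-c; yy=L@[-np.sin(yaw),np.cos(yaw),0]
    # z extents near rows
    print("plate n",n,"yaw %.4f tiltz %.4f"%(yaw,pitch),"centroid",c,len(P),"rms",np.std(L@n))
    print(" y",pc(yy)," z",pc(P[:,2]), "y-mid world at", c+np.array([-np.sin(yaw),np.cos(yaw),0])*(np.percentile(yy,1)+np.percentile(yy,99))/2)
    return n,c
E
python3 - <<'E'
from held import *
W=np.load("scene1.npy"); n,c=held(W,r.observe()["ee_pos"])
t=r.observe()["ee_pos"]; print("rear face ahead of tcp", (c-t)@n)
E
```

```text
plate n [ 0.999  -0.0443 -0.0014] yaw -0.0443 tiltz -0.0014 centroid [ 603.1593 -179.1519  253.4255] 2284 rms 1.1626292098391278
 y [-64.9528 -62.1492 -52.0136  -0.3898  52.6863  63.1686  65.921 ]  z [201.4764 205.4396 214.3323 254.1363 292.2801 298.5592 300.6953] y-mid world at [ 603.1819 -178.6424  253.4255]
rear face ahead of tcp 47.83078209772545
```

>>> send_rows:
  motion:
    - [0.0,[-0.02,0.3,0.05],[0,0,-0.005]]
    - [0.0,[-0.03,0.64,0.05],[0,0,-0.01]]
    - [0.0,[-0.04,0.97,0.05],[0,0,-0.0142]]

```text
clock: 5.2
ee_pos: [551.7, -80.5, 260.4]
orientation: [[-0.086, -0.996, -0.004], [-0.996, 0.086, -0.0], [0.0, 0.004, -1.0]]
wrist_force: [1.1, 0.2, -2.8]
finger_gap: 8.0
```

>>> send_rows:
  motion:
    - [0.0,[-0.02,0.33,0.0],[0,0,0]]
    - [0.0,[-0.03,0.65,0.0],[0,0,0]]
    - [0.0,[-0.04,0.97,0.0],[0,0,0]]

```text
clock: 5.5
ee_pos: [547.6, 16.8, 260.4]
orientation: [[-0.084, -0.996, -0.004], [-0.996, 0.084, -0.001], [0.001, 0.004, -1.0]]
wrist_force: [0.2, -0.3, -2.1]
finger_gap: 7.9
```

>>> send_rows:
  motion:
    - [0.0,[-0.02,0.33,0.0],[0,0,0]]
    - [0.0,[-0.03,0.65,0.0],[0,0,0]]
    - [0.0,[-0.04,0.97,0.0],[0,0,0]]

```text
clock: 5.8
ee_pos: [543.6, 113.7, 260.4]
orientation: [[-0.084, -0.996, -0.004], [-0.996, 0.084, -0.002], [0.002, 0.004, -1.0]]
wrist_force: [0.4, -0.5, -2.7]
finger_gap: 8.0
```

>>> send_rows:
  motion:
    - [0.0,[-0.02,0.4,0.0],[0,0,0]]
    - [0.0,[-0.03,0.75,0.0],[0,0,0]]
    - [0.0,[-0.04,0.97,0.0],[0,0,0]]
    - [0.0,[-0.04,0.97,0.0],[0,0,0]]
    - [0.0,[-0.04,0.97,0.0],[0,0,0]]

```text
clock: 6.3
ee_pos: [539.9, 209.6, 260.6]
orientation: [[-0.083, -0.997, -0.004], [-0.997, 0.083, -0.002], [0.003, 0.003, -1.0]]
wrist_force: [-0.3, -0.2, -3.7]
finger_gap: 7.8
```

```bash
cat > look.py <<'E'
from held import *
def look(k):
    o=r.observe(); t=np.array(o["ee_pos"]); print(o["clock"],t,"F",o["wrist_force"],"T",o["wrist_torque"],o["finger_gap"],"yaw",np.arctan2(-o["orientation"][0][0],-o["orientation"][1][0])*-1)
    for n in("scene","top"):
        p,W=cloud(n); np.save(f"{n}{k}.npy",W); np.save(f"{n}{k}p.npy",p); save(f"{n}{k}.png",p)
        if n=="scene": nn,c=held(W,t); print("rear ahead",(c-t)@nn)
        P=box(W,[642,200],30,95,188,203)
        if n=="scene" : P=P[P[:,0]>630]
        rl=P
        for _ in range(4):
            oo,yaw=line(rl); Q=loc(P,oo,yaw); rl=P[abs(Q[:,0])<9]
        Q=loc(P,oo,yaw); Q=Q[abs(Q[:,0])<12]
        print(n,"rail",oo,yaw,"x",pc(Q[:,0]),"y",pc(Q[:,1]))
E
python3 -c "
from look import *
look(2)"
```

```text
6.3 [539.9358 209.6216 260.5626] F [-0.2858 -0.1614 -3.6636] T [-0.0168  0.0527 -0.0361] 7.792238420669014 yaw -0.08353377783071377
plate n [ 0.9958 -0.0913 -0.0122] yaw -0.0914 tiltz -0.0123 centroid [587.8185 205.888  256.8531] 1875 rms 1.262795313830126
 y [-64.622  -62.0131 -52.2233  -0.8303  53.0416  63.4151  67.8952]  z [205.1048 209.6604 217.1573 256.7431 295.7831 302.1323 304.6895] y-mid world at [587.8832 206.5934 256.8531]
rear ahead 48.06544170775707
scene rail [647.3351 201.4252] -0.09128841 x [-11.2732 -10.1075  -7.7242  -0.3482   2.6019   3.7267   4.932 ] y [-74.1007 -71.8608 -60.4847  -2.2665  60.1835  71.888   76.1815]
top rail [642.2008 200.1268] -0.09094127 x [-5.8476 -5.6285 -5.1955  0.0125  5.0133  6.1684  6.8266] y [-73.4348 -70.6668 -59.5763  -0.6311  59.8545  71.2909  73.6884]
```

View pics/scene2.png

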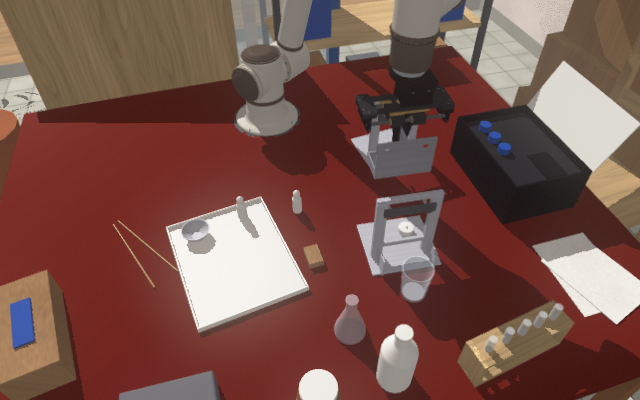

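>>> send_rows:
  motion:
    - [0.0,[0.15,-0.014,0.0],[0,0,0]]
    - [0.0,[0.3,-0.027,0.0],[0,0,0]]
    - [0.0,[0.398,-0.036,0.0],[0,0,0]]
    - [0.0,[0.398,-0.036,0.0],[0,0,0]]

```text
clock: 6.8
ee_pos: [581.4, 205.0, 261.9]
orientation: [[-0.086, -0.996, -0.001], [-0.996, 0.086, -0.001], [0.001, 0.001, -1.0]]
wrist_force: [-0.5, -1.3, -2.5]
finger_gap: 8.1
```

>>> send_rows:
  motion:
    - [0.0,[0,0,-0.1],[0,0,0]]
    - [0.0,[0,0,-0.2],[0,0,0]]
    - [0.0,[0,0,-0.27],[0,0,0]]
    - [0.0,[0,0,-0.3],[0,0,0]]
    - [0.0,[0,0,-0.3],[0,0,0]]

```text
clock: 7.3
ee_pos: [580.1, 206.0, 231.8]
orientation: [[-0.084, -0.996, -0.001], [-0.996, 0.084, -0.001], [0.001, 0.001, -1.0]]
wrist_force: [0.0, 0.4, -2.5]
finger_gap: 7.5
```

>>> send_rows:
  motion:
    - [0.0,[0,0,-0.01],[0,0,0]]
    - [0.0,[0,0,-0.02],[0,0,0]]
    - [0.0,[0,0,-0.03],[0,0,0]]
    - [0.0,[0,0,-0.03],[0,0,0]]

```text
clock: 7.7
ee_pos: [580.5, 206.0, 229.6]
orientation: [[-0.084, -0.996, -0.0], [-0.996, 0.084, 0.0], [-0.0, 0.0, -1.0]]
wrist_force: [0.1, 0.5, -3.2]
finger_gap: 7.7
```

>>> send_rows:
  motion:
    - [0.0,[0,0,-0.01],[0,0,0]]
    - [0.0,[0,0,-0.02],[0,0,0]]
    - [0.0,[0,0,-0.03],[0,0,0]]
    - [0.0,[0,0,-0.03],[0,0,0]]

```text
clock: 8.1
ee_pos: [580.4, 206.0, 226.3]
orientation: [[-0.084, -0.996, -0.0], [-0.996, 0.084, -0.0], [0.0, 0.0, -1.0]]
wrist_force: [-0.3, 0.8, -3.0]
finger_gap: 8.0
```

>>> send_rows:
  motion:
    - [0.0,[0,0,-0.005],[0,0,0]]
    - [0.0,[0,0,-0.01],[0,0,0]]
    - [0.0,[0,0,-0.01],[0,0,0]]

```text
clock: 8.4
ee_pos: [580.5, 206.0, 225.5]
orientation: [[-0.084, -0.996, -0.0], [-0.996, 0.084, -0.0], [0.0, 0.0, -1.0]]
wrist_force: [0.1, 0.6, -2.4]
finger_gap: 8.1
```

>>> send_rows:
  motion:
    - [0.0,[0,0,-0.005],[0,0,0]]
    - [0.0,[0,0,-0.01],[0,0,0]]
    - [0.0,[0,0,-0.01],[0,0,0]]

```text
clock: 8.7
ee_pos: [580.5, 206.1, 224.5]
orientation: [[-0.084, -0.996, -0.0], [-0.996, 0.084, -0.0], [0.0, 0.0, -1.0]]
wrist_force: [-0.5, -0.5, -2.6]
finger_gap: 8.1
```

>>> send_rows:
  motion:
    - [0.0,[0,0,-0.005],[0,0,0]]
    - [0.0,[0,0,-0.01],[0,0,0]]
    - [0.0,[0,0,-0.01],[0,0,0]]

```text
clock: 9.0
ee_pos: [580.5, 206.0, 223.5]
orientation: [[-0.084, -0.996, -0.0], [-0.996, 0.084, -0.0], [0.0, 0.0, -1.0]]
wrist_force: [-0.2, -0.5, -2.1]
finger_gap: 7.8
```

>>> send_rows:
  motion:
    - [0.0,[0,0,-0.005],[0,0,0]]
    - [0.0,[0,0,-0.01],[0,0,0]]
    - [0.0,[0,0,-0.01],[0,0,0]]

```text
clock: 9.3
ee_pos: [580.5, 206.0, 222.5]
orientation: [[-0.084, -0.996, -0.0], [-0.996, 0.084, -0.0], [0.0, 0.0, -1.0]]
wrist_force: [0.3, -0.3, -3.3]
finger_gap: 7.8
```

>>> send_rows:
  motion:
    - [0.0,[0,0,-0.005],[0,0,0]]
    - [0.0,[0,0,-0.01],[0,0,0]]
    - [0.0,[0,0,-0.01],[0,0,0]]

```text
clock: 9.6
ee_pos: [580.5, 206.0, 221.5]
orientation: [[-0.084, -0.996, -0.0], [-0.996, 0.084, -0.0], [0.0, 0.0, -1.0]]
wrist_force: [-1.2, 0.3, -2.7]
finger_gap: 7.5
```

>>> send_rows:
  motion:
    - [0.0,[0,0,-0.005],[0,0,0]]
    - [0.0,[0,0,-0.01],[0,0,0]]
    - [0.0,[0,0,-0.01],[0,0,0]]

```text
clock: 9.9
ee_pos: [580.5, 206.0, 220.5]
orientation: [[-0.084, -0.996, -0.0], [-0.996, 0.084, -0.0], [0.0, 0.0, -1.0]]
wrist_force: [1.5, -0.1, -2.3]
finger_gap: 8.1
```

>>> send_rows:
  motion:
    - [0.0,[0,0,-0.005],[0,0,0]]
    - [0.0,[0,0,-0.01],[0,0,0]]
    - [0.0,[0,0,-0.01],[0,0,0]]

```text
clock: 10.2
ee_pos: [580.6, 206.1, 219.9]
orientation: [[-0.084, -0.996, 0.0], [-0.996, 0.084, 0.0], [-0.0, -0.0, -1.0]]
wrist_force: [-1.0, -0.2, -1.0]
finger_gap: 7.7
```

>>> send_rows:
  motion:
    - [0.0,[0,0,-0.005],[0,0,0]]
    - [0.0,[0,0,-0.01],[0,0,0]]
    - [0.0,[0,0,-0.01],[0,0,0]]

```text
clock: 10.5
ee_pos: [580.7, 206.1, 219.6]
orientation: [[-0.084, -0.996, 0.001], [-0.996, 0.084, 0.0], [-0.0, -0.001, -1.0]]
wrist_force: [-2.8, -0.4, 3.4]
finger_gap: 7.8
```

>>> send_rows:
  motion:
    - [0.0,[0,0,0.03],[0,0,0]]
    - [0.0,[0,0,0.06],[0,0,0]]
    - [0.0,[-0.2,0.018,0.06],[0,0,0]]
    - [0.0,[-0.398,0.036,0.06],[0,0,0]]
    - [0.0,[-0.398,0.036,0.06],[0,0,0]]

```text
clock: 11.0
ee_pos: [538.8, 209.5, 224.2]
orientation: [[-0.084, -0.997, -0.002], [-0.997, 0.084, -0.0], [0.0, 0.002, -1.0]]
wrist_force: [0.0, 0.6, -3.0]
finger_gap: 7.5
```

>>> send_rows:
  motion:
    - [0.0,[0,0,-0.3],[0,0,0]]
    - [0.0,[0,0,-0.6],[0,0,0]]
    - [0.0,[0,0,-0.831],[0,0,0]]
    - [0.0,[0,0,-0.831],[0,0,0]]
    - [0.0,[0,0,-0.831],[0,0,0]]

```text
clock: 11.5
ee_pos: [541.6, 209.7, 141.7]
orientation: [[-0.084, -0.996, 0.001], [-0.996, 0.084, -0.001], [0.001, -0.001, -1.0]]
wrist_force: [0.0, -0.5, -1.6]
finger_gap: 7.4
```

```bash
python3 -c "
from look import *
look(3)
a=np.load('scene3p.npy')[140:290,330:460]; b=np.load('top3p.npy')[130:230,200:310]
cv2.imwrite('pics/c3.png',np.hstack([cv2.resize(x,(390,450),interpolation=cv2.INTER_CUBIC) for x in(a,b)])[...,::-1])"
```

```text
11.5 [541.5866 209.7415 141.6788] F [ 0.0341 -0.5209 -1.5581] T [ 0.0254 -0.0017  0.0357] 7.416396948140545 yaw -0.08409880997254315
plate n [ 0.9962 -0.0874  0.0064] yaw -0.0875 tiltz 0.0064 centroid [589.2205 205.7818 155.1734] 851 rms 1.3273833780642028
 y [-64.5204 -62.6232 -56.9427   2.0335  53.4456  63.7815  67.379 ]  z [ 89.4428 104.8996 112.7526 161.497  182.309  184.6959 186.7221] y-mid world at [589.3105 206.8069 155.1734]
rear ahead 47.882490040554245
scene rail [647.2897 201.4697] -0.09162553 x [-11.6291  -9.8978  -8.018   -0.2351   2.571    4.0932   5.5224] y [-73.6779 -71.9027 -60.329   -0.146   59.6607  72.2928  75.1369]
top rail [642.2441 200.8739] -0.0911829 x [-6.0172 -5.6397 -5.0982  0.0185  5.1445  6.1297  6.5463] y [-74.0628 -71.6162 -60.246   -0.7547  59.2665  70.3664  72.8571]
```

View pics/c3.png

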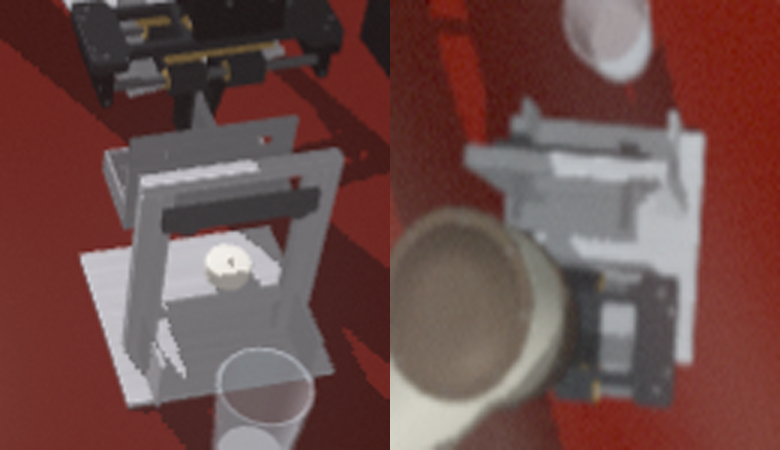

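The plate is level and square in front of the pins, with the grip intact. I now feed in slowly.

>>> send_rows:
  motion:
    - [0.0,[0.08,-0.007,0],[0,0,0]]
    - [0.0,[0.15,-0.014,0],[0,0,0]]
    - [0.0,[0.18,-0.0165,0],[0,0,0]]
    - [0.0,[0.18,-0.0165,0],[0,0,0]]

```text
clock: 12.0
ee_pos: [559.5, 208.0, 141.7]
orientation: [[-0.085, -0.996, 0.001], [-0.996, 0.085, 0.0], [-0.0, -0.001, -1.0]]
wrist_force: [0.4, 1.0, -2.5]
finger_gap: 8.2
```

>>> send_rows:
  motion:
    - [0.0,[0.01,-0.001,0],[0,0,0]]
    - [0.0,[0.02,-0.002,0],[0,0,0]]
    - [0.0,[0.02,-0.002,0],[0,0,0]]

```text
clock: 12.3
ee_pos: [560.8, 207.8, 141.5]
orientation: [[-0.084, -0.996, -0.0], [-0.996, 0.084, -0.0], [0.0, 0.0, -1.0]]
wrist_force: [-0.1, 0.9, -2.7]
finger_gap: 7.7
```

>>> send_rows:
  motion:
    - [0.0,[0.01,-0.001,0],[0,0,0]]
    - [0.0,[0.02,-0.002,0],[0,0,0]]
    - [0.0,[0.02,-0.002,0],[0,0,0]]

```text
clock: 12.6
ee_pos: [562.9, 207.7, 141.5]
orientation: [[-0.084, -0.996, 0.0], [-0.996, 0.084, 0.0], [-0.0, -0.0, -1.0]]
wrist_force: [0.1, 0.5, -3.4]
finger_gap: 8.1
```

Next step descends along the pin slope.

>>> send_rows:
  motion:
    - [0.0,[0.01,-0.001,-0.001],[0,0,0]]
    - [0.0,[0.02,-0.002,-0.003],[0,0,0]]
    - [0.0,[0.02,-0.002,-0.003],[0,0,0]]

```text
clock: 12.9
ee_pos: [564.9, 207.4, 141.1]
orientation: [[-0.084, -0.996, 0.0], [-0.996, 0.084, -0.0], [0.0, -0.0, -1.0]]
wrist_force: [0.0, 0.2, -3.4]
finger_gap: 7.8
```

>>> send_rows:
  motion:
    - [0.0,[0.01,-0.001,-0.002],[0,0,0]]
    - [0.0,[0.02,-0.002,-0.004],[0,0,0]]
    - [0.0,[0.02,-0.002,-0.004],[0,0,0]]

```text
clock: 13.2
ee_pos: [566.9, 207.2, 140.7]
orientation: [[-0.084, -0.996, 0.0], [-0.996, 0.084, -0.0], [0.0, -0.0, -1.0]]
wrist_force: [0.4, -0.1, -1.8]
finger_gap: 7.9
```

>>> send_rows:
  motion:
    - [0.0,[0.01,-0.001,-0.002],[0,0,0]]
    - [0.0,[0.02,-0.002,-0.004],[0,0,0]]
    - [0.0,[0.03,-0.003,-0.006],[0,0,0]]
    - [0.0,[0.03,-0.003,-0.006],[0,0,0]]

```text
clock: 13.6
ee_pos: [569.9, 206.9, 140.1]
orientation: [[-0.084, -0.996, 0.0], [-0.996, 0.084, -0.0], [0.0, -0.0, -1.0]]
wrist_force: [-0.8, -1.2, -3.7]
finger_gap: 7.7
```

>>> send_rows:
  motion:
    - [0.0,[0.01,-0.001,-0.002],[0,0,0]]
    - [0.0,[0.02,-0.002,-0.004],[0,0,0]]
    - [0.0,[0.03,-0.003,-0.006],[0,0,0]]
    - [0.0,[0.04,-0.0037,-0.0085],[0,0,0]]
    - [0.0,[0.04,-0.0037,-0.0085],[0,0,0]]

```text
clock: 14.1
ee_pos: [573.9, 206.5, 139.3]
orientation: [[-0.084, -0.996, -0.0], [-0.996, 0.084, -0.0], [0.0, 0.0, -1.0]]
wrist_force: [-0.6, -0.2, -2.6]
finger_gap: 7.7
```

>>> send_rows:
  motion:
    - [0.0,[0.01,-0.001,-0.002],[0,0,0]]
    - [0.0,[0.02,-0.002,-0.004],[0,0,0]]
    - [0.0,[0.03,-0.003,-0.006],[0,0,0]]
    - [0.0,[0.04,-0.0037,-0.0085],[0,0,0]]
    - [0.0,[0.04,-0.0037,-0.0085],[0,0,0]]

```text
clock: 14.6
ee_pos: [577.9, 206.2, 138.4]
orientation: [[-0.084, -0.996, -0.0], [-0.996, 0.084, -0.0], [0.0, 0.0, -1.0]]
wrist_force: [-0.5, 0.1, -3.6]
finger_gap: 7.4
```

>>> send_rows:
  motion:
    - [0.0,[0.01,-0.001,-0.002],[0,0,0]]
    - [0.0,[0.02,-0.002,-0.004],[0,0,0]]
    - [0.0,[0.03,-0.003,-0.006],[0,0,0]]
    - [0.0,[0.04,-0.0037,-0.0085],[0,0,0]]
    - [0.0,[0.04,-0.0037,-0.0085],[0,0,0]]

```text
clock: 15.1
ee_pos: [581.9, 205.8, 137.6]
orientation: [[-0.084, -0.996, -0.0], [-0.996, 0.084, -0.0], [0.0, 0.0, -1.0]]
wrist_force: [-0.7, -0.4, -3.3]
finger_gap: 7.9
```

>>> send_rows:
  motion:
    - [0.0,[0.01,-0.001,-0.002],[0,0,0]]
    - [0.0,[0.02,-0.002,-0.004],[0,0,0]]
    - [0.0,[0.03,-0.003,-0.006],[0,0,0]]
    - [0.0,[0.03,-0.003,-0.006],[0,0,0]]

```text
clock: 15.5
ee_pos: [584.9, 205.5, 137.0]
orientation: [[-0.084, -0.996, -0.0], [-0.996, 0.084, -0.0], [0.0, 0.0, -1.0]]
wrist_force: [0.2, -0.7, -2.9]
finger_gap: 7.9
```

>>> send_rows:
  motion:
    - [0.0,[0.005,-0.0005,-0.001],[0,0,0]]
    - [0.0,[0.01,-0.001,-0.002],[0,0,0]]
    - [0.0,[0.015,-0.0015,-0.003],[0,0,0]]
    - [0.0,[0.015,-0.0015,-0.003],[0,0,0]]

```text
clock: 15.9
ee_pos: [586.3, 205.3, 136.7]
orientation: [[-0.084, -0.996, -0.0], [-0.996, 0.084, -0.0], [0.0, -0.0, -1.0]]
wrist_force: [-0.9, -0.2, -3.1]
finger_gap: 7.7
```

>>> send_rows:
  motion:
    - [0.0,[0.005,-0.0005,-0.001],[0,0,0]]
    - [0.0,[0.01,-0.001,-0.002],[0,0,0]]
    - [0.0,[0.01,-0.001,-0.002],[0,0,0]]

```text
clock: 16.2
ee_pos: [587.3, 205.2, 136.5]
orientation: [[-0.084, -0.996, 0.0], [-0.996, 0.084, -0.0], [0.0, -0.0, -1.0]]
wrist_force: [1.1, -0.2, -2.4]
finger_gap: 7.8
```

>>> send_rows:
  motion:
    - [0.0,[0.005,-0.0005,-0.001],[0,0,0]]
    - [0.0,[0.01,-0.001,-0.002],[0,0,0]]
    - [0.0,[0.01,-0.001,-0.002],[0,0,0]]

```text
clock: 16.5
ee_pos: [588.3, 205.2, 136.3]
orientation: [[-0.084, -0.996, -0.0], [-0.996, 0.084, -0.0], [0.0, 0.0, -1.0]]
wrist_force: [0.2, -0.6, -3.6]
finger_gap: 7.7
```

>>> send_rows:
  motion:
    - [0.0,[0.005,-0.0005,-0.001],[0,0,0]]
    - [0.0,[0.01,-0.001,-0.002],[0,0,0]]
    - [0.0,[0.01,-0.001,-0.002],[0,0,0]]

```text
clock: 16.8
ee_pos: [588.9, 205.0, 136.1]
orientation: [[-0.084, -0.996, -0.001], [-0.996, 0.084, -0.0], [0.0, 0.001, -1.0]]
wrist_force: [-1.6, 0.5, -1.8]
finger_gap: 8.1
```

>>> send_rows:
  motion:
    - [0.0,[0.004,-0.0004,0],[0,0,0]]
    - [0.0,[0.007,-0.0007,0],[0,0,0]]
    - [0.0,[0.007,-0.0007,0],[0,0,0]]

```text
clock: 17.1
ee_pos: [588.9, 205.0, 136.0]
orientation: [[-0.084, -0.996, -0.002], [-0.996, 0.084, -0.0], [0.001, 0.002, -1.0]]
wrist_force: [-5.0, 1.3, -0.9]
finger_gap: 8.1
```

```bash
python3 -c "
from look import *
look(4)
a=np.load('scene4p.npy')[140:290,330:460]; b=np.load('top4p.npy')[130:230,200:310]
cv2.imwrite('pics/c4.png',np.hstack([cv2.resize(x,(390,450),interpolation=cv2.INTER_CUBIC) for x in(a,b)])[...,::-1])"
```

```text
17.1 [588.8908 204.9877 136.0046] F [-4.978   1.3181 -0.8812] T [ 0.3247  1.2913 -0.0042] 8.142899068613909 yaw -0.08447895122911775
plate n [ 0.9877 -0.0832 -0.132 ] yaw -0.0841 tiltz -0.1329 centroid [642.2686 204.7744 138.0385] 738 rms 1.5486100504506224
 y [-74.4608 -71.2575 -56.7739   1.1531  50.4107  68.5417  72.7028]  z [ 80.24    84.3586  90.4625 118.1804 191.9639 195.021  196.    ] y-mid world at [642.2035 204.0019 138.0385]
rear ahead 52.47272176536408
scene rail [647.2807 201.5396] -0.090286575 x [-11.3595 -10.1972  -8.0519  -0.1527   2.5543   3.6738   4.5391] y [-73.6669 -72.3086 -60.2684  -0.8514  59.5465  72.2386  75.4171]
top rail [639.2968 163.7362] -0.11017962 x [-6.1067 -5.9363 -5.0713  0.0241  4.9093  5.9835  6.255 ] y [-37.2653 -36.0655 -30.7483   0.4553  30.3096  36.9006  40.7426]
```

View pics/c4.png

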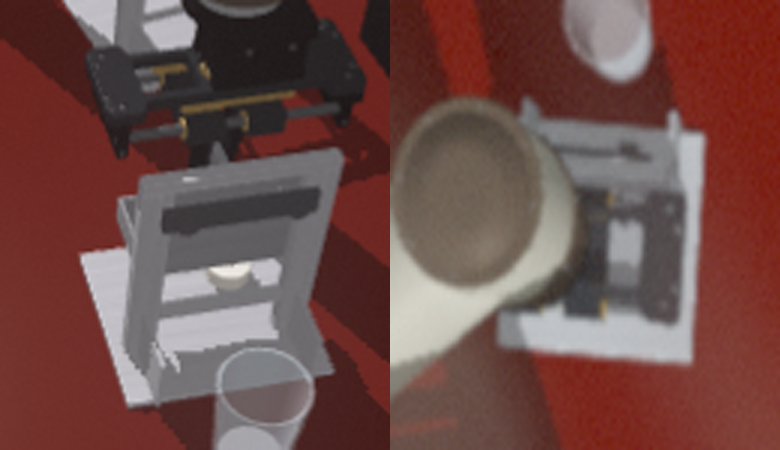

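The stop came where predicted: the rear face is at 636.6, the front-face plane. I lower until the pins carry the weight.

>>> send_rows:
  motion:
    - [0.0,[0,0,-0.005],[0,0,0]]
    - [0.0,[0,0,-0.012],[0,0,0]]
    - [0.0,[0,0,-0.012],[0,0,0]]

```text
clock: 17.5
ee_pos: [588.9, 204.9, 134.9]
orientation: [[-0.084, -0.996, -0.002], [-0.996, 0.084, -0.001], [0.001, 0.002, -1.0]]
wrist_force: [-4.1, 1.4, -0.6]
finger_gap: 7.7
```

>>> send_rows:
  motion:
    - [0.0,[0,0,-0.005],[0,0,0]]
    - [0.0,[0,0,-0.01],[0,0,0]]
    - [0.0,[0,0,-0.01],[0,0,0]]

```text
clock: 17.8
ee_pos: [588.9, 204.9, 134.5]
orientation: [[-0.084, -0.996, -0.002], [-0.996, 0.084, -0.001], [0.001, 0.002, -1.0]]
wrist_force: [-6.3, 0.3, 1.7]
finger_gap: 7.7
```

>>> send_rows:
  motion:
    - [0.15,[0,0,0],[0,0,0]]
    - [0.3,[0,0,0],[0,0,0]]
    - [0.4,[0,0,0],[0,0,0]]
    - [0.4,[0,0,0],[0,0,0]]
    - [0.4,[0,0,0],[0,0,0]]

```text
clock: 18.3
ee_pos: [590.3, 205.0, 134.0]
orientation: [[-0.084, -0.996, 0.001], [-0.996, 0.084, 0.0], [-0.0, -0.001, -1.0]]
wrist_force: [1.6, 0.3, 0.8]
finger_gap: 32.8
```

>>> send_rows:
  motion:
    - [0.4,[-0.02,0,0.1],[0,0,0]]
    - [0.4,[-0.05,0,0.3],[0,0,0]]
    - [0.4,[-0.05,0,0.7],[0,0,0]]
    - [0.4,[-0.05,0,1.0],[0,0,0]]

```text
clock: 18.7
ee_pos: [585.4, 205.1, 236.9]
orientation: [[-0.084, -0.996, 0.003], [-0.996, 0.084, 0.001], [-0.001, -0.003, -1.0]]
wrist_force: [0.8, 0.1, 1.4]
finger_gap: 34.9
```

>>> send_rows:
  motion:
    - [0.4,[-0.3,0,0.2],[0,0,0]]
    - [0.4,[-0.6,0,0.4],[0,0,0]]
    - [0.4,[-1.0,0,0.6],[0,0,0]]
    - [0.4,[-1.0,0,0.6],[0,0,0]]

```text
clock: 19.1
ee_pos: [483.1, 205.1, 299.2]
orientation: [[-0.082, -0.997, 0.007], [-0.997, 0.082, 0.005], [-0.005, -0.006, -1.0]]
wrist_force: [0.0, 0.1, 1.3]
finger_gap: 34.9
```

>>> send_rows:
  motion:
    - [0.4,[-0.2,-0.5,0],[0,0,0]]
    - [0.4,[-0.3,-1.0,0],[0,0,0]]
    - [0.4,[-0.3,-1.0,0],[0,0,0]]
    - [0.4,[-0.3,-1.0,0],[0,0,0]]

```text
clock: 19.5
ee_pos: [455.1, 104.0, 294.6]
orientation: [[-0.086, -0.996, 0.001], [-0.996, 0.086, 0.001], [-0.001, -0.001, -1.0]]
wrist_force: [0.2, -0.3, -0.3]
finger_gap: 35.0
```

```bash
python3 -c "
from fit import *
for n in('scene','top'):
    p,W=cloud(n); save(n+'5.png',p); np.save(n+'5.npy',W)
    W0=np.load(n+'0.npy')
    if n=='scene': s=p
    else: t=p
    P=loc(box(W,[610,203],60,80,60,230),np.array([636.6,201.1]),-0.091)
    q=P[(P[:,0]<-12)&(P[:,2]>140)]; print(n,'wall x',pc(q[:,0]),'y',pc(q[:,1]),'z',pc(q[:,2]))
    q=P[(P[:,0]>-14)&(P[:,2]>160)&(P[:,2]<189)&(abs(P[:,1])<75)]; print('plate x',pc(q[:,0]),'y',pc(q[:,1]),'z',pc(q[:,2]))
o=r.observe(); print(o['clock'],o['ee_pos'],o['wrist_force'],o['finger_gap'])
a=s[140:290,330:460]; b=t[130:230,200:310]
cv2.imwrite('pics/c5.png',np.hstack([cv2.resize(x,(390,450),interpolation=cv2.INTER_CUBIC) for x in(a,b)])[...,::-1])"
```

```text
scene wall x [-61.9756 -59.0937 -56.1985 -44.5168 -27.8715 -25.0032 -22.281 ] y [-3.9243 -3.3295 -2.9033 -1.6232  3.6759  4.8838  5.6958] z [142.1864 148.1556 155.6287 171.1522 174.691  175.5616 177.2103]
plate x [-2.988  -1.5571  0.073  14.054  22.196  27.0213 28.7952] y [-72.3586 -71.0865 -56.8902  -0.3182  55.1062  70.7749  74.6494] z [160.0191 160.5879 161.9777 170.6244 183.3116 188.2322 188.9702]
top wall x [-59.604  -58.7443 -54.0426 -28.9747 -15.4639 -12.8392 -12.3553] y [-45.0293 -44.5788 -39.2695  -4.6552  39.8235  44.6247  46.0892] z [140.6884 141.372  148.9584 166.0572 174.339  176.1237 177.7864]
plate x [-13.9925 -12.3815  -5.3018  -0.299   19.8598  24.826   25.8222] y [-74.5014 -70.2218 -52.8214  -1.71    50.1139  63.2972  73.7307] z [160.1535 161.1986 164.2944 172.9612 177.971  186.7644 188.9155]
19.6 [455.5336 105.3979 294.0981] [-0.3417  0.2326 -0.0693] 34.61161948440079
```

View pics/c5.png

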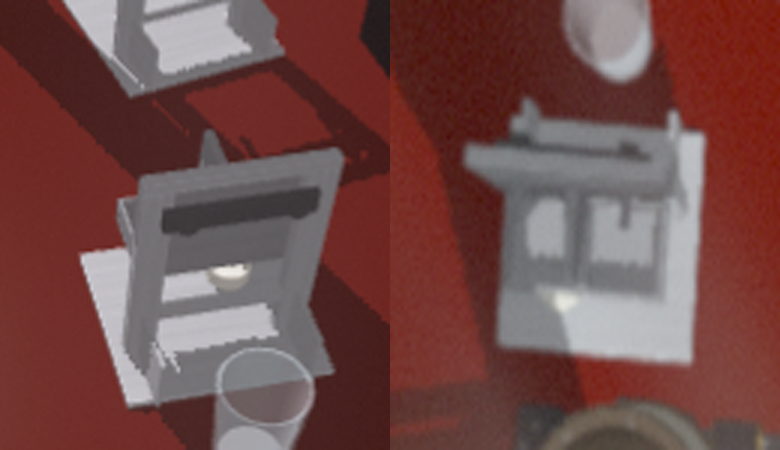

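The holder hangs with its wall front at x ≈ −60 in the stand frame (expected −60 when home), y ≈ +0.5 and top at about 173. I do one level check, then hand in.

```bash
python3 -c "
from fit import *
ok=1
for n in('scene','top'):
    W=np.load(n+'5.npy'); P=loc(box(W,[610,203],60,80,60,230),np.array([636.6,201.1]),-0.091)
    q=P[(P[:,0]<-14)&(P[:,2]>165)&(abs(P[:,1])<6)]
    b,a=np.polyfit(q[:,0],q[:,2],1); m=(abs(a+b*q[:,0]-q[:,2])<3); b,a=np.polyfit(q[m,0],q[m,2],1)
    by=np.polyfit(q[m,0],q[m,1],1)[0]; print(n,len(q),'pitch',b,'z at grip x',a-38*b,'yaw err',by)
print(r.sign_off())"
```

```text
scene 56 pitch 0.0035454527762897336 z at grip x 172.83851304754737 yaw err -0.008645242194541373
top 55 pitch 0.010209357373977098 z at grip x 172.66931134938744 yaw err 0.0008987464309404939
the job is handed in; nothing more can be done
None
```

The holder is hanging on the right-hand stand, released, and the job is handed in at about 20 s on the robot's clock; no verdict is reported.

- **Finding the pins:** I gripped the holder by its middle wall and felt for the pins with its underside. Contact put the pin-end centres at about 163 mm, and the camera estimate was about 164 mm.
- **Feeding on:** I followed the 12° pin slope until the plate stopped against the uprights. I then lowered it onto the pins, opened the gripper and backed away. The wrist readings, taken at the end of each move, changed by about 7 N at most, against the 25 N limit.
- **Last checks from both cameras:**
  - The front of the wall is 60 mm from the uprights, as it should be with the plate flush.
  - The holder is centred to about 1 mm in the scene camera. The top camera's reading of this was spoiled by other surfaces, so I did not use it.
  - Pitch is 0.01 rad or less, yaw error is under 0.01 rad, and the grip point is about 151 mm up.
- **Not checked directly:** Two plane fits of the plate, one on the stand just before release and one after, were spoiled by points from the uprights and crossbar. Flushness therefore rests on the wall position and where the plate stopped. I did not measure the final positions of the other loose things. I saw no sign of contact with any of them, and the tealight and beaker look undisturbed in the last picture.

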